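# Run a pin punch along a jig seam and drive the roll pin into its pocket

## Robot

A 6-joint arm with a two-finger parallel gripper is mounted at the origin on the work surface. World frame = base frame: x ahead of the robot, y to its left, z up, the work surface at z = 0. Lengths are in m, angles in rad, forces in N, time in s.
With the tool pointing down it reaches from about 0.3 to 0.775 m from the base axis. Payload 14.6 kg.
Tool frame: the origin (TCP) lies midway between the tips of the shut fingers; the grasp point (between the pads) lies ctrl.hold_point_z behind it (ctrl.hold_point_z is the distance from the TCP to the grasp point, in m); z points along the fingers, x is the direction in which the jaws open and shut, and the axes are right-handed (so a half turn about z gives the same grasp; the last joint's range is limited). The gripper opens to 94 mm and grips with 3 to 60 N. Pads are 16 mm wide; open, the fingers measure 119 mm over their backs; the gripper's body (75 mm by 177 mm) begins 78 mm behind the grasp point.
Start: joints at [1.15, 0.3, 1.521, -0, 1.321, -0.067], TCP at [0.191, 0.516, 0.205] pointing down, gripper open.
Joint ranges: [-3.03, 3.03], [-0.79, 2.21], [0.23, 2.52], [-1.04, 4.18], [0, 3.07], [-2.55, 2.55]. Speed limits (rad/s): [2.22, 2.22, 2.57, 3.14, 3.14, 3.14].

## Interface

Orientations are given as [roll, pitch, yaw] about the fixed x, y, z axes, in that order (R = Rz(yaw) Ry(pitch) Rx(roll)).
In Python, from station import ctrl gives the robot as it stands. The module is installed in compiled form; this text tells all that it offers.
- The arm moves only by the tool play_rows, never from a script. Its argument "series" is a list of rows, each a list of 7 numbers: the turn, a rotation vector about the tool's x, y, z in degrees, then the shift along the tool's x, y, z in cm, then the finger opening in cm, from 0 to 9.4. A call has 1 to 5 rows; each row shifts and turns the commanded pose from where the row before left it, along the tool's axes as they then stand; what a row does not reach is not made up. A row lasts 1/10 s, in which the tool goes at most 50 mm and 8.59 degrees, less where a joint would pass 70% of its speed; a pose out of reach is approached as far as the arm can. A call with a gripper value outside its range is refused whole. The fingers move at their own pace and stop on an object; "squeeze" is the grip in N (left out, the last holds). Time passes only in rows, so rows that do not move let the fingers close. It gives the time, the measured TCP pose, the force and the opening at its end, in the units of the state.
- ctrl.get_obs(): the state, without advancing time (a new reading comes with each control period).
- ctrl.camera(name): name is "side" or "top"; returns the picture (400x640x3 uint8, red, green, blue); there is no depth.
- ctrl.camera_params(name): a dict with "fx", "fy", "cx", "cy" (pixels), "pose" (4x4, takes a point from camera to world coordinates). Camera axes: x right, y down, z forward; pixel columns grow to the right and rows downward; lengths in m; the calibration is good to about 2 mm. A picture is of the moment at which its call begins. camera_params takes no time and is no camera call.
- ctrl.hand_in(): hands the job in, once; it reports no verdict.
The state is a dict: "time_s": time; "qpos": joint angles; "joint_vel": joint speeds; "tau": joint torques, N m; "ee_pos": TCP position; "eef_rot": TCP orientation; "force": force on the tool from outside, world axes, zero at the start; "moment": the same for the moment, N m; "grip_width": finger opening in m.
Only numpy, scipy, OpenCV 4.12 (cv2) and the standard library are available. Lean on these libraries where they do the work, as an engineer would, in place of code of your own. Each camera call takes 0.05 s, during which the arm holds its last target. There are 200 camera calls.

## Task

Take the aluminium pin punch out of its fork rest and lower its tip into the closed end of the seam in the steel jig, behind the small black roll pin standing in the seam. Guide the tip slowly and steadily (about 3 cm a second) down in the seam, round both bends, driving the pin ahead of it with the tip until the pin drops into the square pocket at the far end; keep your fingers off the pin and don't bear hard on the jig. Then hang the punch back upright by its collar on the fork rest, and leave the other things where they lie.

Things in the scene. Friction and masses are not known exactly. Their poses are not given: they have to be found in the camera images.
- jig: Fixed jig 150 (x) x 250 (y) x 38 mm: grey base, two 12 mm steel cover plates with an open seam (slot) between. Origin: centre of underside, z up. Seam 20 mm wide, 12 mm deep, floor 26 mm and plate top 38 mm above the bench. Its centre line in the jig's x, y (mm): (22,-98), (22,-32), (-22,32), (-22,88): straight legs, two 35 degree bends. Bolt heads 4 mm high, clear of the seam.
- seam_start (a point): Point on the seam floor on the centre line, 14 mm from the closed end wall: where the punch tip first goes down. The pin stands 30 to 50 mm further along the seam.
- seam_bend1 (a point): First bend: point on the seam floor on the centre line, 66 mm from seam_start.
- seam_bend2 (a point): Second bend: point on the seam floor on the centre line, 78 mm from seam_bend1.
- seam_pocket (a point): Centre of the mouth of the catch pocket, at seam floor height, 56 mm from seam_bend2. The pocket is 28 x 28 mm and 20 mm deep below the seam floor; its near edge lies 14 mm before this point, and the seam ends at its far wall.
- pin: Small black steel roll pin, 16 mm diameter, 14 mm tall, about 16 g, standing loose on the seam floor in the first leg, between seam_start and seam_bend1. Origin: centre of its underside as it stands. It is too wide for the 8 mm punch tip to get past it in the seam; oiled, so it slides easily when pushed.
- pin_center (a point): Middle of the small roll pin (7 mm above its underside as it stands).
- punch: Aluminium pin punch, 136 mm long, about 120 g, round; hangs upright in the fork rest, tip down. Origin: centre of the tip's flat end; z runs up along the punch. Tip 8 mm diameter from 0 to 40 mm, shank 14 mm from 40 to 70, collar 40 mm diameter from 70 to 76, knurled grip 20 mm diameter from 76 to 136 mm (grip it at about 106).
- fork: Fixed steel fork rest: base plate 100 x 80 mm, post at its +x end, two level prongs along x, tops 90 mm above the bench, 24 mm apart, each 12 mm wide. The punch hangs by its collar on both prongs, shank in the gap. Stops at the prong ends (40 mm to -x of the seat) and the post (35 mm to +x) rise 6 mm above the prongs. Origin: centre of underside, right below the seat.
- fork_seat (a point): Middle of the rest between the prongs, at prong top height (90 mm): the underside of the punch's collar belongs here, and then the tip is 20 mm above the bench.
- hook_tip: yellow cast crane-hook tip with a round boss, about 60 x 110 x 30 mm, loose; it stands across the jig from the fork rest, left or right
- spring_pack: red latch spring pack: six short red springs between two dark plates, 44 x 60 x 36 mm, loose, beyond the jig
- ring_gauge: plain steel ring lying flat, 70 mm outside, 48 mm bore, 18 mm high, loose
- spare_pin: bigger spare black roll pin, 20 mm diameter, 45 mm tall, standing on the bench, loose; not the one to be driven
- hammer: hammer lying beyond the jig, loose
Things that resemble listed ones, but are neither listed nor needed, are in the scene too. There is more than one size of the punch; the one meant has the size given above.

How it is judged:
By the outcome, as a careful person would: the job done as asked, in the order asked, and still so for the second after the job is handed in, with the robot touching nothing.
It also fails if it takes over 64 s, if anything falls off the work surface, if the arm or the gripper's body presses on something with over 40 N, if the wrist force passes 120 N, or if a joint passes its speed limit or range.

## Working session

There is one attempt and no reset: what is moved stays moved. The work goes in short steps, Python scripts to look and compute and a tool call to move; the robot and the scene stay as the last step left them, time stands still between calls to the robot, and variables do not carry over. Pictures are saved under pics/ and viewed, about 8 in all and at most 12, crops included, and the job is handed in when it is done.

Besides the shell and the picture viewer there is one more tool, called after "Request:" as name(argument=value, ...), one argument or row to a line, values as JSON. play_rows: Moves the arm, as the interface text tells. Its arguments: {"type":"object","properties":{"series":{"type":"array"},"squeeze":{"type":"number"}},"required":["series"]}

```bash
mkdir -p pics; cat > h.py <<'E'
import numpy as np, cv2
from station import ctrl
def snap(n,f):
    im=ctrl.camera(n); cv2.imwrite(f'pics/{f}.png',im[:,:,::-1]); return im
def ray(n,u,v):
    p=ctrl.camera_params(n); T=np.array(p['pose'])
    d=T[:3,:3]@np.array([(u-p['cx'])/p['fx'],(v-p['cy'])/p['fy'],1]); return T[:3,3],d
def onz(n,u,v,z):
    o,d=ray(n,u,v); return o+d*(z-o[2])/d[2]
def proj(n,P):
    p=ctrl.camera_params(n); T=np.array(p['pose']); c=T[:3,:3].T@(np.array(P)-T[:3,3])
    return np.array([p['fx']*c[0]/c[2]+p['cx'],p['fy']*c[1]/c[2]+p['cy']])
def tri(a,ua,b,ub):
    o1,d1=ray(a,*ua);o2,d2=ray(b,*ub);d1=d1/np.linalg.norm(d1);d2=d2/np.linalg.norm(d2)
    s=np.linalg.lstsq(np.c_[d1,-d2],o2-o1,rcond=None)[0];A=o1+s[0]*d1;B=o2+s[1]*d2
    return (A+B)/2,np.linalg.norm(A-B)
E
python3 - <<'E'
from h import *
np.set_printoptions(precision=4,suppress=True)
for n in('top','side'):
    snap(n,n+'0');p=ctrl.camera_params(n);print(n,p)
print(ctrl.get_obs(),ctrl.hold_point_z)
E
```

```text
top {'fx': 472.30706866490544, 'fy': 472.30706866490544, 'cx': 323.8552814281876, 'cy': 205.75946213010408, 'pose': array([[-0.0096, -0.9794,  0.2016,  0.3901],
       [-1.    ,  0.0098,  0.0001, -0.0121],
       [-0.002 , -0.2016, -0.9795,  1.1419],
       [ 0.    ,  0.    ,  0.    ,  1.    ]])}
side {'fx': 494.7752837079189, 'fy': 494.7752837079189, 'cx': 316.694663446238, 'cy': 198.17400816976138, 'pose': array([[-0.9024, -0.3097,  0.2994,  0.2888],
       [-0.4306,  0.6721, -0.6024,  0.658 ],
       [-0.0146, -0.6726, -0.7399,  0.8568],
       [ 0.    ,  0.    ,  0.    ,  1.    ]])}
{'time_s': 0.1, 'qpos': array([ 1.1504,  0.3004,  1.5215,  0.    ,  1.3207, -0.0666]), 'joint_vel': array([-0.0016, -0.0017, -0.0021,  0.0012, -0.0003,  0.0001]), 'tau': array([  0.0019, -53.2639, -35.3288,   0.071 ,   0.0235,  -0.0001]), 'ee_pos': array([0.1905, 0.5157, 0.205 ]), 'eef_rot': array([-3.1415,  0.001 ,  1.217 ]), 'force': array([-0.2253, -0.2582,  0.5353]), 'moment': array([-0.0077, -0.0149,  0.0367]), 'grip_width': 0.09348418385959094} 0.0188
```

View pics/top0.png

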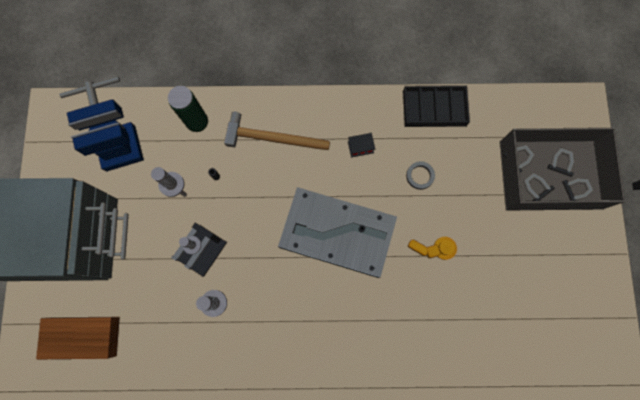

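View pics/side0.png

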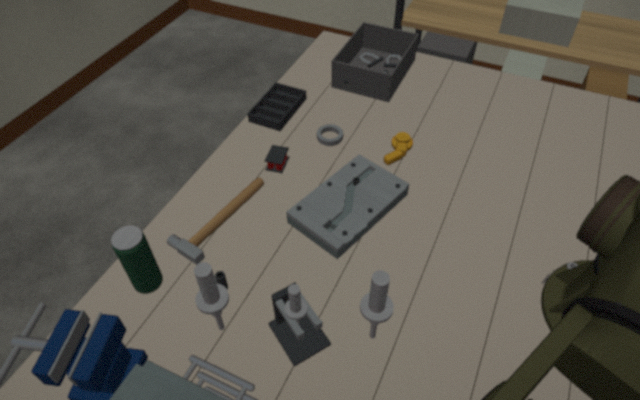

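```bash
python3 - <<'E'
from h import *
t=cv2.imread('pics/top0.png');s=cv2.imread('pics/side0.png')
r=lambda im,x,y,w,h:cv2.resize(im[y:y+h,x:x+w],(400,300),interpolation=cv2.INTER_CUBIC)
# windows: top fork/punches, side punches, top jig, side jig
W=[(t,140,205,80,60,'top'),(s,250,270,120,90,'side'),(t,270,180,136,102,'top'),(s,280,145,140,105,'side')]
q=[r(*w[:5]) for w in W]
cv2.imwrite('pics/crops.png',np.vstack([np.hstack(q[:2]),np.hstack(q[2:])]))
# jig top outline
g=cv2.cvtColor(t,cv2.COLOR_BGR2HSV); m=(g[...,1]<50).astype(np.uint8)*255
m[:180]=0;m[285:]=0;m[:,:270]=0;m[:,402:]=0
m=cv2.morphologyEx(m,cv2.MORPH_CLOSE,np.ones((5,5)))
c=max(cv2.findContours(m,0,2)[0],key=cv2.contourArea)
print(cv2.approxPolyDP(c,6,True).reshape(-1,2), cv2.minAreaRect(c),[onz('top',*p,.038).round(4).tolist() for p in cv2.boxPoints(cv2.minAreaRect(c))])
# dark pin
gr=cv2.cvtColor(t,cv2.COLOR_BGR2GRAY);print(gr[222:236,352:374])
E
```

```text
[[296 187]
 [277 246]
 [380 277]
 [401 216]] ((338.2294006347656, 233.56884765625), (110.72472381591797, 69.72976684570312), 16.699243545532227) [[0.5103, 0.1029, 0.038], [0.6709, 0.0564, 0.038], [0.5905, -0.1956, 0.038], [0.4343, -0.1427, 0.038]]
[[ 89  84  90  96 103 104 103 107 106 106 104 105 107 107 103 104 103 102
  106 105 102 104]
 [ 82  77  79  81  84  90  96 102 102 104 103 105 108 104 107 102 107 104
  105 104 106 106]
 [ 81  86  79  78  80  74  79  83  79  85  91  96 103 105 110 106 104 105
  104 106 105 106]
 [ 81  89  84  86  82  83  77  66  57  55  57  69  82  97 106 102 107 106
  107 108 104 107]
 [ 83  83  84  84  87  85  83  63  38  29  30  36  56  74  83  90  95 102
  104 104 106 107]
 [ 84  84  84  85  83  86  74  52  30  16  12  26  39  62  78  83  83  83
   82  88  98 102]
 [ 80  83  85  86  87  82  62  42  23  11   5  20  35  64  78  82  84  79
   80  81  75  83]
 [ 83  81  85  84  86  83  62  37  24  20  17  22  42  71  85  89  84  81
   83  85  77  77]
 [ 83  84  85  87  84  85  67  39  32  27  27  36  55  75  83  87  84  86
   88  87  85  85]
 [ 93  92  96  96  94  90  80  60  44  36  42  51  68  80  88  81  83  87
   86  83  88  85]
 [ 96  97 101 101  99  96  94  90  71  66  69  73  81  86  80  84  85  83
   85  83  84  85]
 [ 99 102 101  99  97 101 101 100  95  96  93  90  89  85  85  86  83  84
   84  84  89  83]
 [101 100 100  98  98  99 103 104 105 106 101  99  96  97  93  87  88  88
   84  83  82  83]
 [101 101 102  97  99 102 101 100 103 105 102 100 103 101  98  97  95  92
   90  87  85  85]]
```

View pics/crops.png

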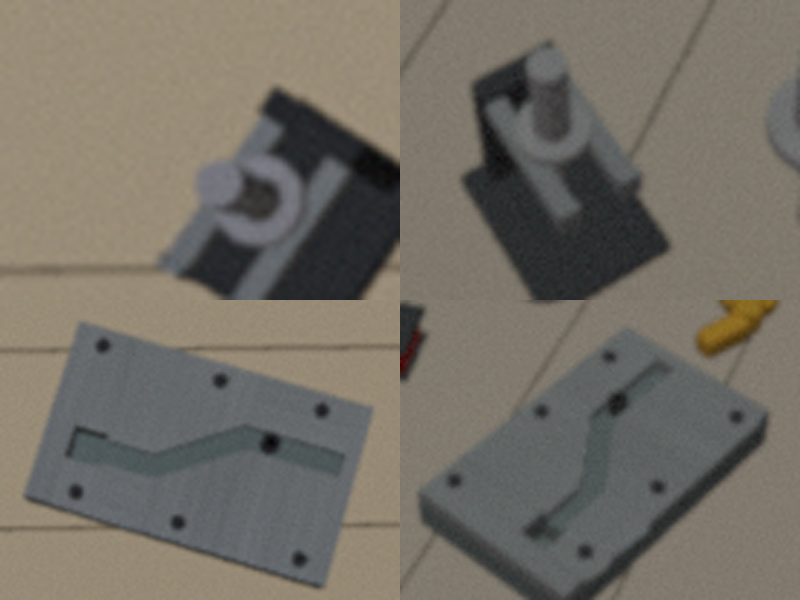

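Top view: the punch I want hangs in the fork, collar at (191.6,245). The two lookalikes, at (165,180) and (212,303), are not in a fork and look larger. The collar in the fork is about 18 px, or about 40 mm, so it fits the description. In the jig the pin is at (362,229), the pocket at the left end (~295,232) and the closed end at the right (~386,235). Next I refine the numbers.

```bash
python3 - <<'E'
from h import *
np.set_printoptions(precision=4,suppress=True)
t=cv2.imread('pics/top0.png')
# seam opening contour, 6x upscaled
x0,y0,k=270,180,6
z=cv2.resize(t[y0:y0+102,x0:x0+136],None,fx=k,fy=k,interpolation=cv2.INTER_CUBIC)
g=cv2.GaussianBlur(cv2.cvtColor(z,cv2.COLOR_BGR2GRAY),(0,0),4)
m=((g<94)*255).astype(np.uint8)
px=lambda p:np.array([(p[0]+.5)/k-.5+x0,(p[1]+.5)/k-.5+y0])
cs=[c for c in cv2.findContours(m,0,2)[0] if cv2.boundingRect(c)[2]>300]
for c in cs: print(cv2.boundingRect(c),cv2.contourArea(c))
c=[c for c in cs if abs(cv2.boundingRect(c)[2]-550)<60]
# jig outline via saturation
if c:
    a=cv2.approxPolyDP(c[0],14,True).reshape(-1,2)
    for p in a: print(px(p).round(1),onz('top',*px(p),.038)[:2])
    cv2.drawContours(z,[a],-1,(0,0,255),1)
cv2.imwrite('pics/seam.png',z[:600,:800])
# pin centroid top
gr=255-cv2.cvtColor(t,cv2.COLOR_BGR2GRAY)[222:236,352:374].astype(float);w=np.clip(gr-200,0,None)
v,u=np.mgrid[222:236,352:374];pc=((u*w).sum()/w.sum(),(v*w).sum()/w.sum());print('pin',pc,onz('top',*pc,.038),onz('top',*pc,.040))
# punch by two views
P=tri('top',(191.6,245),'side',(296.5,309));print('collar',P)
P=tri('top',(183.6,241.6),'side',(294.4,289.5));print('griptop',P)
print('collar z.096',onz('top',191.6,245,.096),onz('side',296.5,309,.096))
print('grip z.156',onz('top',183.6,241.6,.156),onz('side',294.4,289.5,.156))
f=lambda x,y:onz('top',140+x/5,205+y/5,.09)[:2]
print('prongs', f(275,125),f(175,270),f(340,162),f(240,298))
print('lookalikes tops',tri('top',(158,174),'side',(205,268)),tri('top',(207,302),'side',(379,277)))
print('look collars',tri('top',(171,184),'side',(212,297)),tri('top',(212,303),'side',(377,307)))
E
```

```text
(56, 397, 599, 190) 5508.5
(129, 252, 577, 110) 30962.0
[278.9 246.2] [0.5215 0.0943]
[378.6 276.8] [ 0.4484 -0.1371]
pin (np.float64(361.5006535947712), np.float64(228.2718954248366)) [ 0.5622 -0.1004  0.038 ] [ 0.5619 -0.1003  0.04  ]
collar (array([0.5192, 0.2842, 0.0908]), np.float64(0.0014065949440871506))
griptop (array([0.5195, 0.284 , 0.1533]), np.float64(0.0002117119025609407))
collar z.096 [0.5193 0.283  0.096 ] [0.517  0.2867 0.096 ]
grip z.156 [0.5192 0.2832 0.156 ] [0.5185 0.2854 0.156 ]
prongs [0.5539 0.2786] [0.4891 0.3201] [0.5368 0.2486] [0.4764 0.2906]
lookalikes tops (array([0.6551, 0.3315, 0.1951]), np.float64(0.0013613749368334344)) (array([0.3956, 0.2223, 0.1842]), np.float64(0.002654550127543821))
look collars (array([0.6573, 0.3332, 0.1067]), np.float64(0.0008544772068332845)) (array([0.3918, 0.2302, 0.1063]), np.float64(0.0012776661556683942))
```

View pics/seam.png

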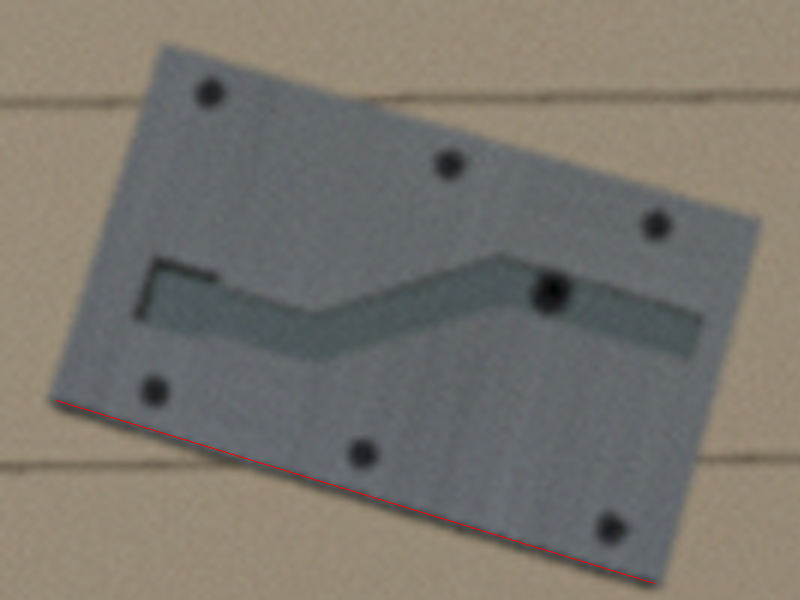

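```bash
cat > jig.py <<'E'
from h import *
def fit(n,px,J):
    W=np.array([onz(n,*p,.038)[:2] for p in px]);J=np.array(J,float)/1000
    a,b=J-J.mean(0),W-W.mean(0);U,S,V=np.linalg.svd(a.T@b);R=(U@V).T
    t=W.mean(0)-R@J.mean(0);return R,t,(W-J@R.T-t)*1000
E
python3 - <<'E'
from jig import *
np.set_printoptions(precision=4,suppress=True)
T=[(502,253,32,-28.9),(500,304,12,-35.1),(318,313,-12,35.1),(322,361,-32,28.9),(703,315,32,-112),(692,357,12,-112),(155,258,-8,102),(135,320,-36,102),(164,45,75,125),(762,217,75,-125),(660,578,-75,-125),(52,400,-75,125)]
R,t,r=fit('top',[((a+.5)/6-.5+270,(b+.5)/6-.5+180) for a,b,_,_ in T],[q[2:] for q in T])
print(np.degrees(np.arctan2(R[1,0],R[0,0])),t,r.round(1).tolist())
k=400/140
S=[(20,193,75,125),(228,28,75,-125),(368,110,-75,-125)]
R2,t2,r2=fit('side',[((a+.5)/k-.5+280,(b+.5)/k-.5+145) for a,b,_,_ in S],[q[2:] for q in S])
print(np.degrees(np.arctan2(R2[1,0],R2[0,0])),t2,r2.round(1).tolist())
for p in [(22,-98),(22,-32),(-22,32),(-22,88)]: print(p,R@np.array(p)/1000+t,R2@np.array(p)/1000+t2)
print('pin in jig',R.T@(onz('top',361.5,228.3,.04)[:2]-t)*1000)
# tool-frame shift to above punch at yaw 1.217
o=ctrl.get_obs();y=o['eef_rot'][2];d=np.array([.5185,.2845])-o['ee_pos'][:2]
c,s=np.cos(y),np.sin(y);print('shift tool x,y cm',100*(c*d[0]+s*d[1]),100*(s*d[0]-c*d[1]))
E
```

```text
-17.06561144781495 [ 0.5565 -0.0443] [[-0.6, 0.0], [0.0, 1.3], [-0.5, -1.2], [1.4, -2.5], [-1.7, 1.0], [0.9, 0.1], [-1.4, 0.2], [0.7, -0.2], [-1.0, -0.8], [-0.1, 1.3], [2.2, 2.4], [0.0, -1.4]]
-16.93407066488747 [ 0.5544 -0.0409] [[-0.7, -0.7], [-2.2, 0.8], [2.9, -0.0]]
(22, -98) [ 0.5487 -0.1444] [ 0.5469 -0.1411]
(22, -32) [ 0.5681 -0.0813] [ 0.5661 -0.0779]
(-22, 32) [ 0.5448 -0.0073] [ 0.5427 -0.0039]
(-22, 88) [0.5613 0.0463] [0.559  0.0497]
pin in jig [ 21.5193 -51.9574]
shift tool x,y cm -10.324458545399462 38.783306873710984
```

Request:
play_rows(
  series=[
    [0,0,0,-0.5,2,0,9.4],
    [0,0,0,-1,4,0,9.4],
    [0,0,0,-1,4,0,9.4],
    [0,0,0,-1,4,0,9.4],
    [0,0,0,-1,4,0,9.4],
  ],
  squeeze=40,
)

```text
time_s: 0.6
ee_pos: [0.3449, 0.4102, 0.2053]
eef_rot: [-3.141, 0.0, 1.217]
force: [1.0, 0.9, 0.3]
grip_width: 0.0937
```

Request:
play_rows(
  series=[
    [0,0,0,-1,4,0,9.4],
    [0,0,0,-1,4,0,9.4],
    [0,0,0,-1,4,0,9.4],
    [0,0,0,-1,4,0,9.4],
    [0,0,-3.3,-1,3,0,9.4],
  ],
)

```text
time_s: 1.1
ee_pos: [0.5063, 0.297, 0.205]
eef_rot: [-3.141, 0.001, 1.274]
force: [-0.2, 0.8, 0.0]
grip_width: 0.0937
```

```bash
cat > go.py <<'E'
import sys
from h import *
# usage: go.py x y z -> tool-frame shift in cm to reach that TCP position
from scipy.spatial.transform import Rotation as Ro
o=ctrl.get_obs();R=Ro.from_euler('xyz',o['eef_rot']).as_matrix()
print('t',o['time_s'],'p',o['ee_pos'].round(4),'rpy deg',np.degrees(o['eef_rot']).round(2),'F',o['force'].round(1),'w',round(o['grip_width'],4))
if len(sys.argv)>3: print('shift cm',(R.T@(np.array(sys.argv[1:4],float)-o['ee_pos'])*100).round(2))
E
python3 go.py .5183 .2847 .108
```

```text
t 1.1 p [0.5063 0.297  0.205 ] rpy deg [-1.7998e+02  3.0000e-02  7.2990e+01] F [-0.2  0.8  0. ] w 0.0937
shift cm [-0.82  1.51  9.7 ]
```

Request:
play_rows(
  series=[
    [0,0,0,-0.8,1.5,0,9.4],
    [0,0,0,0,0,0,9.4],
    [0,0,0,0,0,1,9.4],
    [0,0,0,0,0,1,9.4],
    [0,0,0,0,0,0,9.4],
  ],
)

```text
time_s: 1.6
ee_pos: [0.5153, 0.2871, 0.1835]
eef_rot: [-3.139, 0.002, 1.276]
force: [0.4, 0.4, 0.2]
grip_width: 0.0939
```

```bash
python3 go.py .5183 .2847 .108; python3 - <<'E'
from h import *
t=snap('top','a');s=snap('side','a')
q=[cv2.resize(im[y:y+90,x:x+120,::-1],(400,300),interpolation=cv2.INTER_CUBIC) for im,x,y in((t,130,190),(s,240,240))]
cv2.imwrite('pics/a2.png',np.hstack(q))
E
```

```text
t 1.6 p [0.5153 0.2871 0.1835] rpy deg [-1.7987e+02  1.1000e-01  7.3090e+01] F [0.4 0.4 0.2] w 0.0939
shift cm [-0.13  0.38  7.54]
```

View pics/a2.png

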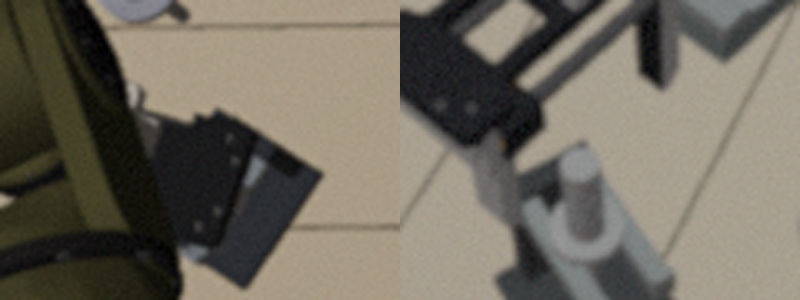

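Request:
play_rows(
  series=[
    [0,0,0,-0.1,0.3,1,9.4],
    [0,0,0,0,0,1.5,9.4],
    [0,0,0,0,0,1.5,9.4],
    [0,0,0,0,0,1,9.4],
    [0,0,0,0,0,0,9.4],
  ],
)

```text
time_s: 2.2
ee_pos: [0.5188, 0.2845, 0.1339]
eef_rot: [-3.14, 0.002, 1.275]
force: [0.1, 0.1, 0.2]
grip_width: 0.0941
```

```bash
python3 go.py .5183 .2847 .108; python3 - <<'E'
from h import *
print(proj('side',[.5153,.2871,.1835]))
t=snap('top','b');s=snap('side','b')
q=[cv2.resize(im[y:y+90,x:x+120,::-1],(400,300),interpolation=cv2.INTER_CUBIC) for im,x,y in((t,130,190),(s,240,240))]
cv2.imwrite('pics/b2.png',np.hstack(q))
E
```

```text
t 2.2 p [0.5188 0.2845 0.1339] rpy deg [-1.799e+02  9.000e-02  7.303e+01] F [0.1 0.1 0.2] w 0.0941
shift cm [ 0.01 -0.05  2.59]
[294.8436447  281.81574505]
```

View pics/b2.png

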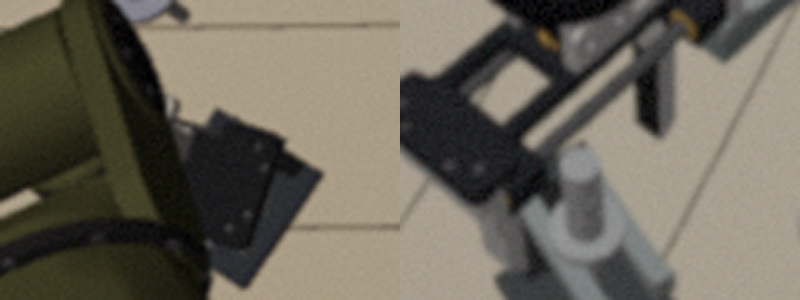

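Request:
play_rows(
  series=[
    [0,0,0,0,0,1.3,9.4],
    [0,0,0,0,0,1.2,9.4],
    [0,0,0,0,0,0.1,5],
    [0,0,0,0,0,0,3],
    [0,0,0,0,0,0,1.5],
  ],
)

```text
time_s: 2.8
ee_pos: [0.5195, 0.2848, 0.1097]
eef_rot: [3.141, -0.0, 1.275]
force: [0.9, -0.1, 0.3]
grip_width: 0.0731
```

Request:
play_rows(
  series=[
    [0,0,0,0,0,0,1.5],
    [0,0,0,0,0,0,1.5],
    [0,0,0,0,0,0,1.5],
    [0,0,0,0,0,0,1.5],
    [0,0,0,0,0,0,1.5],
  ],
)

```text
time_s: 3.3
ee_pos: [0.5193, 0.2847, 0.1095]
eef_rot: [3.141, -0.0, 1.275]
force: [-0.7, 0.1, -0.1]
grip_width: 0.0333
```

```bash
python3 go.py .5183 .2847 .208
```

```text
t 3.3 p [0.5193 0.2847 0.1095] rpy deg [179.99  -0.    73.03] F [-0.7  0.1 -0.1] w 0.0333
shift cm [-0.03 -0.1  -9.85]
```

Request:
play_rows(
  series=[
    [0,0,0,0,0,0,1.5],
    [0,0,0,0,0,0,1.5],
    [0,0,0,0,0,0,1.5],
    [0,0,0,0,0,0,1.5],
  ],
)

```text
time_s: 3.7
ee_pos: [0.5193, 0.2847, 0.1094]
eef_rot: [-3.142, 0.0, 1.275]
force: [0.2, -0.7, 0.3]
grip_width: 0.0194
```

Request:
play_rows(
  series=[
    [0,0,0,0,0,-0.3,1.5],
    [0,0,0,0,0,-1,1.5],
    [0,0,0,0,0,-2,1.5],
    [0,0,0,0,0,-2,1.5],
    [0,0,0,0,0,-2,1.5],
  ],
)

```text
time_s: 4.2
ee_pos: [0.5193, 0.2848, 0.1841]
eef_rot: [3.141, -0.0, 1.275]
force: [0.2, 0.0, -0.8]
grip_width: 0.0195
```

Request:
play_rows(
  series=[
    [0,0,0,0,0,-2,1.5],
    [0,0,0,0,0,-0.7,1.5],
    [0,0,0,0,0,0,1.5],
  ],
)

```text
time_s: 4.5
ee_pos: [0.5196, 0.2849, 0.2105]
eef_rot: [3.14, -0.001, 1.275]
force: [-0.1, -0.3, -0.9]
grip_width: 0.0193
```

```bash
python3 go.py .5478 -.1427 .2095
```

```text
t 4.5 p [0.5196 0.2849 0.2105] rpy deg [ 1.7992e+02 -7.0000e-02  7.3030e+01] F [-0.1 -0.3 -0.9] w 0.0193
shift cm [-40.08  15.18   0.07]
```

Request:
play_rows(
  series=[
    [0,0,0,-1.5,0.6,0,1.5],
    [0,0,0,-3,1.1,0,1.5],
    [0,0,0,-3,1.1,0,1.5],
    [0,0,0,-3,1.1,0,1.5],
    [0,0,0,-3,1.1,0,1.5],
  ],
)

```text
time_s: 5.0
ee_pos: [0.5272, 0.1389, 0.2083]
eef_rot: [-3.14, 0.001, 1.274]
force: [0.1, 0.5, -1.1]
grip_width: 0.0193
```

Request:
play_rows(
  series=[
    [0,0,0,-3,1.2,0,1.5],
    [0,0,0,-3,1.2,0,1.5],
    [0,0,0,-3,1.1,0,1.5],
    [0,0,0,-3,1.1,0,1.5],
    [0,0,0,-3,1.1,0,1.5],
  ],
)

```text
time_s: 5.5
ee_pos: [0.5377, -0.0211, 0.2084]
eef_rot: [-3.14, 0.0, 1.274]
force: [0.5, 0.3, -0.0]
grip_width: 0.0194
```

Request:
play_rows(
  series=[
    [0,0,0,-3,1.2,0,1.5],
    [0,0,0,-3,1.2,0,1.5],
    [0,0,0,-3,1.1,0,1.5],
    [0,0,0,-1.6,0.6,0,1.5],
    [0,0,0,0,0,0,1.5],
  ],
)

```text
time_s: 6.0
ee_pos: [0.5461, -0.1343, 0.2085]
eef_rot: [-3.14, 0.0, 1.272]
force: [-0.3, -0.1, -1.1]
grip_width: 0.0199
```

```bash
python3 go.py .5478 -.1427 .1395
```

```text
t 6.0 p [ 0.5461 -0.1343  0.2085] rpy deg [-1.7992e+02  1.0000e-02  7.2880e+01] F [-0.3 -0.1 -1.1] w 0.0199
shift cm [-0.75  0.42  6.9 ]
```

Request:
play_rows(
  series=[
    [0,0,0,-0.4,0.2,1.5,1.5],
    [0,0,0,-0.3,0.2,2,1.5],
    [0,0,0,0,0,2,1.5],
    [0,0,0,0,0,1.2,1.5],
    [0,0,0,0,0,0,1.5],
  ],
)

```text
time_s: 6.5
ee_pos: [0.5478, -0.1393, 0.1409]
eef_rot: [-3.139, -0.0, 1.275]
force: [0.9, -0.8, -1.1]
grip_width: 0.0195
```

```bash
python3 go.py .5478 -.1427 .1395; python3 - <<'E'
from h import *
t=snap('top','c');s=snap('side','c')
q=[cv2.resize(im[y:y+h,x:x+w,::-1],(400,300),interpolation=cv2.INTER_CUBIC) for im,x,y,w,h in((t,320,180,100,75),(s,320,140,80,60))]
cv2.imwrite('pics/c2.png',np.hstack(q))
o=ctrl.get_obs()['ee_pos'];P=o-[0,0,.0895]
print('tip expect',proj('top',P),proj('side',P))
E
```

```text
t 6.5 p [ 0.5478 -0.1393  0.1409] rpy deg [-1.7983e+02 -1.0000e-02  7.3070e+01] F [ 0.9 -0.8 -1.1] w 0.0195
shift cm [-0.32  0.1   0.14]
tip expect [379.11244663 232.78212941] [368.49534793 165.35429792]
```

View pics/c2.png

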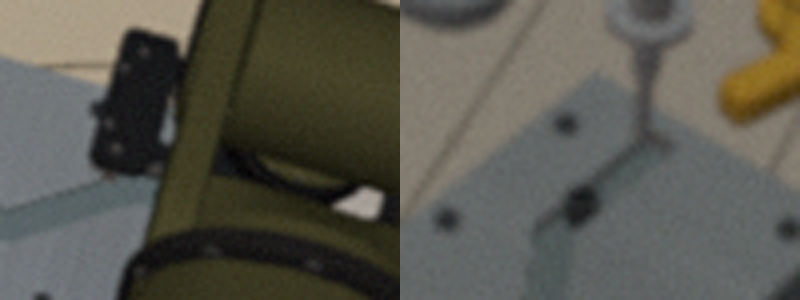

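Request:
play_rows(
  series=[
    [0,0,0,-0.2,0.1,0.2,1.5],
    [0,0,0,-0.1,0,0.3,1.5],
    [0,0,0,0,0,0.3,1.5],
    [0,0,0,0,0,0.3,1.5],
    [0,0,0,0,0,0,1.5],
  ],
)

```text
time_s: 7.1
ee_pos: [0.5484, -0.1434, 0.131]
eef_rot: [-3.141, -0.0, 1.274]
force: [0.3, -0.6, -1.3]
grip_width: 0.0195
```

```bash
python3 go.py .5476 -.143 .1180
```

```text
t 7.1 p [ 0.5484 -0.1434  0.131 ] rpy deg [-179.96   -0.     73.02] F [ 0.3 -0.6 -1.3] w 0.0195
shift cm [ 0.01 -0.09  1.3 ]
```

Request:
play_rows(
  series=[
    [0,0,0,0,-0.1,0.3,1.5],
    [0,0,0,0,0,0.3,1.5],
    [0,0,0,0,0,0.3,1.5],
    [0,0,0,0,0,0.3,1.5],
    [0,0,0,0,0,0.1,1.5],
  ],
)

```text
time_s: 7.6
ee_pos: [0.5475, -0.1431, 0.118]
eef_rot: [-3.141, -0.0, 1.275]
force: [-0.1, -0.1, -2.3]
grip_width: 0.0194
```

```bash
python3 go.py .5476 -.143 .1180; python3 - <<'E'
from h import *
s=snap('side','d')
cv2.imwrite('pics/d2.png',cv2.resize(s[150:210,330:410,::-1],(480,360),interpolation=cv2.INTER_CUBIC))
E
```

```text
t 7.6 p [ 0.5475 -0.1431  0.118 ] rpy deg [-179.97   -0.     73.03] F [-0.1 -0.1 -2.3] w 0.0194
shift cm [0.01 0.01 0.  ]
```

View pics/d2.png

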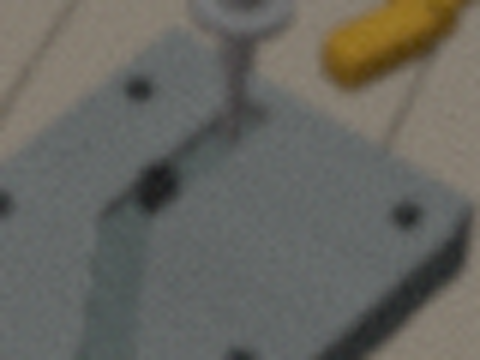

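Request:
play_rows(
  series=[
    [0,0,0,0.2,0,0,1.5],
    [0,0,0,0.3,0,0,1.5],
    [0,0,0,0.3,0,0,1.5],
    [0,0,0,0.3,0,0,1.5],
    [0,0,0,0.3,0,0,1.5],
  ],
)

```text
time_s: 8.15
ee_pos: [0.5518, -0.1294, 0.1185]
eef_rot: [3.142, 0.0, 1.275]
force: [0.3, -0.3, -1.4]
grip_width: 0.0193
```

Request:
play_rows(
  series=[
    [0,0,0,0.3,0,0,1.5],
    [0,0,0,0.3,0,0,1.5],
    [0,0,0,0.3,0,0,1.5],
    [0,0,0,0.3,0,0,1.5],
    [0,0,0,0.3,0,0,1.5],
  ],
)

```text
time_s: 8.65
ee_pos: [0.5562, -0.1152, 0.1185]
eef_rot: [3.142, -0.0, 1.275]
force: [-0.3, -0.6, -0.5]
grip_width: 0.0195
```

```bash
cat > seam.py <<'E'
from h import *
y=np.radians(73);X=np.array([np.cos(y),np.sin(y)]);Y=np.array([np.sin(y),-np.cos(y)])
o=ctrl.get_obs();d=(o['ee_pos'][:2]-[.5476,-.143])*1000
print('t',o['time_s'],'from start: along',(d@X).round(1),'across',(d@Y).round(1),'z',o['ee_pos'][2].round(4),'F along/across/z',(o['force'][:2]@X).round(1),(o['force'][:2]@Y).round(1),o['force'][2].round(1),'yaw',np.degrees(o['eef_rot'][2]).round(1))
E
python3 seam.py
```

```text
t 8.65 from start: along 29.1 across 0.1 z 0.1185 F along/across/z -0.6 -0.1 -0.5 yaw 73.0
```

Request:
play_rows(
  series=[
    [0,0,0,0.3,0,0,1.5],
    [0,0,0,0.3,0,0,1.5],
    [0,0,0,0.3,0,0,1.5],
    [0,0,0,0.3,0,0,1.5],
    [0,0,0,0.3,0,0,1.5],
  ],
)

```text
time_s: 9.15
ee_pos: [0.5606, -0.1009, 0.1184]
eef_rot: [-3.142, 0.0, 1.275]
force: [0.5, -0.4, 0.0]
grip_width: 0.0194
```

Request:
play_rows(
  series=[
    [0,0,0,0.3,0,0,1.5],
    [0,0,0,0.3,0,0,1.5],
    [0,0,0,0.3,0,0,1.5],
    [0,0,0,0.3,0,0,1.5],
    [0,0,0,0.3,0,0,1.5],
  ],
)

```text
time_s: 9.65
ee_pos: [0.5649, -0.0865, 0.1185]
eef_rot: [3.142, 0.0, 1.275]
force: [0.7, 0.5, -1.7]
grip_width: 0.0192
```

```bash
python3 seam.py; python3 - <<'E'
from h import *
s=snap('side','e')
cv2.imwrite('pics/e2.png',cv2.resize(s[150:225,310:410,::-1],(480,360),interpolation=cv2.INTER_CUBIC))
E
```

```text
t 9.65 from start: along 59.1 across 0.0 z 0.1185 F along/across/z 0.7 0.6 -1.7 yaw 73.0
```

View pics/e2.png

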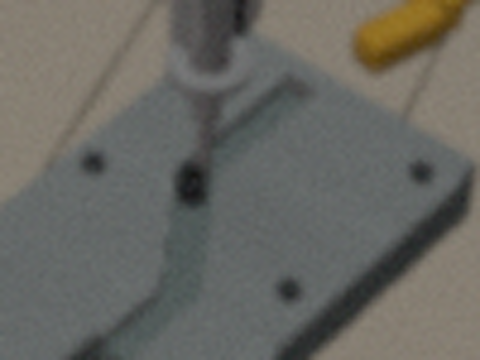

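Request:
play_rows(
  series=[
    [0,0,0,0.3,0,0,1.5],
    [0,0,0,0.3,0,0,1.5],
    [0,0,0,0.28,-0.1,0,1.5],
    [0,0,0,0.25,-0.17,0,1.5],
    [0,0,0,0.25,-0.17,0,1.5],
  ],
)

```text
time_s: 10.2
ee_pos: [0.5646, -0.072, 0.1185]
eef_rot: [-3.142, 0.0, 1.275]
force: [-0.0, -0.4, -1.3]
grip_width: 0.0193
```

Request:
play_rows(
  series=[
    [0,0,0,0.25,-0.17,0,1.5],
    [0,0,0,0.25,-0.17,0,1.5],
    [0,0,0,0.25,-0.17,0,1.5],
    [0,0,0,0.25,-0.17,0,1.5],
    [0,0,0,0.25,-0.17,0,1.5],
  ],
)

```text
time_s: 10.7
ee_pos: [0.5601, -0.0576, 0.1185]
eef_rot: [3.142, 0.0, 1.275]
force: [-0.0, -0.7, -1.6]
grip_width: 0.0195
```

```bash
python3 seam.py
```

```text
t 10.7 from start: along 85.4 across -13.0 z 0.1185 F along/across/z -0.6 0.2 -1.6 yaw 73.0
```

Request:
play_rows(
  series=[
    [0,0,0,0.25,-0.17,0,1.5],
    [0,0,0,0.25,-0.17,0,1.5],
    [0,0,0,0.25,-0.17,0,1.5],
    [0,0,0,0.25,-0.17,0,1.5],
    [0,0,0,0.25,-0.18,0,1.5],
  ],
)

```text
time_s: 11.2
ee_pos: [0.5556, -0.0431, 0.1184]
eef_rot: [3.142, -0.0, 1.275]
force: [0.3, -0.0, -1.8]
grip_width: 0.0192
```

Request:
play_rows(
  series=[
    [0,0,0,0.25,-0.17,0,1.5],
    [0,0,0,0.25,-0.17,0,1.5],
    [0,0,0,0.25,-0.17,0,1.5],
    [0,0,0,0.25,-0.17,0,1.5],
    [0,0,0,0.25,-0.18,0,1.5],
  ],
)

```text
time_s: 11.7
ee_pos: [0.551, -0.0286, 0.1184]
eef_rot: [-3.142, -0.0, 1.275]
force: [-0.2, 0.2, -1.2]
grip_width: 0.0192
```

```bash
python3 seam.py; python3 - <<'E'
from h import *
s=snap('side','f')
cv2.imwrite('pics/f2.png',cv2.resize(s[165:240,300:400,::-1],(480,360),interpolation=cv2.INTER_CUBIC))
E
```

```text
t 11.7 from start: along 110.4 across -30.2 z 0.1184 F along/across/z 0.1 -0.3 -1.2 yaw 73.0
```

View pics/f2.png

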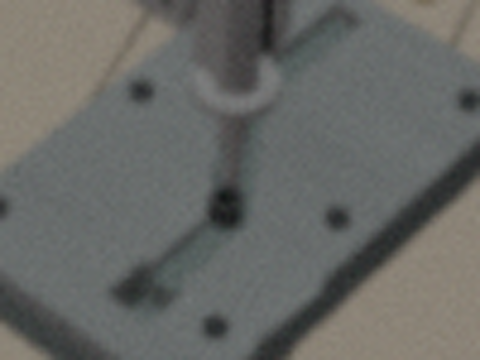

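Request:
play_rows(
  series=[
    [0,0,0,0.25,-0.17,0,1.5],
    [0,0,0,0.25,-0.17,0,1.5],
    [0,0,0,0.25,-0.17,0,1.5],
    [0,0,0,0.25,-0.17,0,1.5],
    [0,0,0,0.25,-0.17,0,1.5],
  ],
)

```text
time_s: 12.25
ee_pos: [0.5465, -0.0142, 0.1185]
eef_rot: [-3.142, 0.0, 1.275]
force: [0.3, 0.1, -1.9]
grip_width: 0.0193
```

Request:
play_rows(
  series=[
    [0,0,0,0.25,-0.17,0,1.5],
    [0,0,0,0.25,-0.17,0,1.5],
    [0,0,0,0.28,-0.12,0,1.5],
    [0,0,0,0.3,-0.04,0,1.5],
    [0,0,0,0.3,0,0,1.5],
  ],
)

```text
time_s: 12.75
ee_pos: [0.5459, 0.0005, 0.1185]
eef_rot: [3.142, -0.0, 1.275]
force: [0.1, -0.2, -2.2]
grip_width: 0.0196
```

Request:
play_rows(
  series=[
    [0,0,0,0.3,0,0,1.5],
    [0,0,0,0.3,0,0,1.5],
    [0,0,0,0.3,0,0,1.5],
    [0,0,0,0.3,0,0,1.5],
    [0,0,0,0.3,0,0,1.5],
  ],
)

```text
time_s: 13.25
ee_pos: [0.5503, 0.0148, 0.1184]
eef_rot: [-3.142, 0.0, 1.275]
force: [0.8, 1.1, -0.7]
grip_width: 0.0198
```

```bash
python3 seam.py
```

```text
t 13.25 from start: along 151.7 across -43.6 z 0.1184 F along/across/z 1.2 0.5 -0.7 yaw 73.0
```

Request:
play_rows(
  series=[
    [0,0,0,0.3,0,0,1.5],
    [0,0,0,0.3,0,0,1.5],
    [0,0,0,0.3,0,0,1.5],
    [0,0,0,0.3,0,0,1.5],
    [0,0,0,0.3,0,0,1.5],
  ],
)

```text
time_s: 13.75
ee_pos: [0.5546, 0.0292, 0.1184]
eef_rot: [-3.142, 0.0, 1.275]
force: [0.1, 0.3, -1.0]
grip_width: 0.0193
```

Request:
play_rows(
  series=[
    [0,0,0,0.3,0,0,1.5],
    [0,0,0,0.3,0,0,1.5],
    [0,0,0,0,0,0,1.5],
    [0,0,0,0,0,0,1.5],
  ],
)

```text
time_s: 14.15
ee_pos: [0.5563, 0.0347, 0.1184]
eef_rot: [-3.142, 0.0, 1.275]
force: [-0.1, 0.7, -1.6]
grip_width: 0.0197
```

```bash
python3 seam.py; python3 - <<'E'
from h import *
s=snap('side','g');t=snap('top','g')
q=[cv2.resize(im[y:y+h,x:x+w,::-1],(400,300),interpolation=cv2.INTER_CUBIC) for im,x,y,w,h in((t,270,190,80,60),(s,290,180,80,60))]
cv2.imwrite('pics/g2.png',np.hstack(q))
E
```

```text
t 14.15 from start: along 172.5 across -43.6 z 0.1184 F along/across/z 0.7 -0.3 -1.6 yaw 73.0
```

View pics/g2.png

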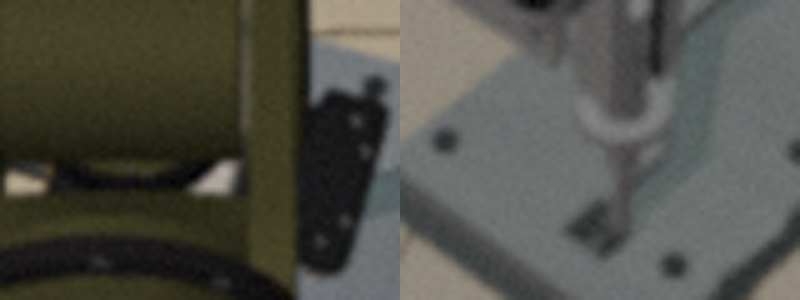

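Request:
play_rows(
  series=[
    [0,0,0,0,0,-0.5,1.5],
    [0,0,0,0,0,-2,1.5],
    [0,0,0,0,0,-2.5,1.5],
    [0,0,0,0,0,-2.5,1.5],
    [0,0,0,0,0,-1.5,1.5],
  ],
)

```text
time_s: 14.75
ee_pos: [0.5567, 0.0346, 0.2109]
eef_rot: [3.139, -0.001, 1.274]
force: [-0.0, 0.4, -1.4]
grip_width: 0.0193
```

```bash
python3 go.py .5193 .2847 .2105; python3 - <<'E'
from h import *
s=snap('side','i')
cv2.imwrite('pics/i2.png',cv2.resize(s[180:255,290:390,::-1],(480,360),interpolation=cv2.INTER_CUBIC))
E
```

```text
t 14.75 p [0.5567 0.0346 0.2109] rpy deg [ 1.7987e+02 -4.0000e-02  7.3020e+01] F [-0.   0.4 -1.4] w 0.0193
shift cm [ 22.83 -10.88   0.03]
```

View pics/i2.png

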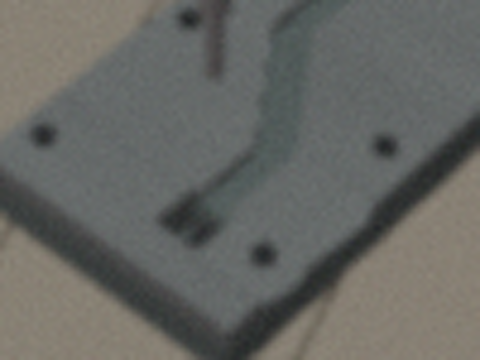

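The side view shows the seam empty along its whole length, nothing standing above the plate, and a dark pocket at (188,218), so the pin has dropped in. That was my 12th picture, so the remaining checks are numeric.

Request:
play_rows(
  series=[
    [0,0,0,1.2,-0.6,0,1.5],
    [0,0,0,2.5,-1.2,0,1.5],
    [0,0,0,2.5,-1.2,0,1.5],
    [0,0,0,2.5,-1.2,0,1.5],
    [0,0,0,2.5,-1.2,0,1.5],
  ],
)

```text
time_s: 15.3
ee_pos: [0.5364, 0.1593, 0.2071]
eef_rot: [-3.14, 0.001, 1.275]
force: [0.2, 1.0, -1.4]
grip_width: 0.0198
```

Request:
play_rows(
  series=[
    [0,0,0,2.5,-1.2,0,1.5],
    [0,0,0,2.5,-1.2,0,1.5],
    [0,0,0,2.5,-1.2,0,1.5],
    [0,0,0,2.5,-1.2,0,1.5],
    [0,0,0,1.6,-0.7,0,1.5],
  ],
)

```text
time_s: 15.8
ee_pos: [0.5173, 0.2867, 0.2071]
eef_rot: [-3.14, 0.001, 1.276]
force: [0.8, 0.0, -1.8]
grip_width: 0.0194
```

Request:
play_rows(
  series=[
    [0,0,0,0,0,0,1.5],
    [0,0,0,0,0,0,1.5],
  ],
)

```text
time_s: 16.0
ee_pos: [0.5184, 0.2844, 0.2078]
eef_rot: [-3.141, 0.001, 1.275]
force: [0.1, 0.3, -1.2]
grip_width: 0.0198
```

```bash
python3 go.py .5193 .2847 .1105
```

```text
t 16.0 p [0.5184 0.2844 0.2078] rpy deg [-1.7996e+02  5.0000e-02  7.3060e+01] F [ 0.1  0.3 -1.2] w 0.0198
shift cm [0.07 0.08 9.73]
```

Request:
play_rows(
  series=[
    [0,0,0,0.1,0.1,1,1.5],
    [0,0,0,0,0,2,1.5],
    [0,0,0,0,0,2,1.5],
    [0,0,0,0,0,2,1.5],
    [0,0,0,0,0,1,1.5],
  ],
)

```text
time_s: 16.5
ee_pos: [0.5194, 0.284, 0.1261]
eef_rot: [-3.14, 0.002, 1.273]
force: [-0.1, 0.7, -0.6]
grip_width: 0.0194
```

Request:
play_rows(
  series=[
    [0,0,0,0,0,0.5,1.5],
    [0,0,0,0,0,0.4,1.5],
    [0,0,0,0,0,0.2,1.5],
    [0,0,0,0,0,0,1.5],
    [0,0,0,0,0,0,1.5],
  ],
)

```text
time_s: 17.0
ee_pos: [0.5201, 0.2853, 0.118]
eef_rot: [3.141, -0.001, 1.275]
force: [-0.0, 0.9, -1.8]
grip_width: 0.0194
```

```bash
python3 go.py .5193 .2847 .1095
```

```text
t 17.0 p [0.5201 0.2853 0.118 ] rpy deg [ 1.7996e+02 -3.0000e-02  7.3030e+01] F [-0.   0.9 -1.8] w 0.0194
shift cm [-0.08 -0.05  0.85]
```

Request:
play_rows(
  series=[
    [0,0,0,-0.1,0,0.3,1.5],
    [0,0,0,0,0,0.3,1.5],
    [0,0,0,0,0,0.15,1.5],
    [0,0,0,0,0,0,1.5],
    [0,0,0,0,0,0,1.5],
  ],
)

```text
time_s: 17.5
ee_pos: [0.5196, 0.2843, 0.1099]
eef_rot: [-3.142, 0.0, 1.275]
force: [-0.4, -0.8, -1.2]
grip_width: 0.0194
```

```bash
python3 go.py .5193 .2847 .1095
```

```text
t 17.5 p [0.5196 0.2843 0.1099] rpy deg [-180.      0.     73.03] F [-0.4 -0.8 -1.2] w 0.0194
shift cm [ 0.03 -0.04  0.04]
```

Still carrying the weight (−1.2 N), about 0.5 mm above the seat. I'll ease down until the load comes off.

Request:
play_rows(
  series=[
    [0,0,0,0,0,0.05,1.5],
    [0,0,0,0,0,0.03,1.5],
    [0,0,0,0,0,0,1.5],
    [0,0,0,0,0,0,1.5],
  ],
)

```text
time_s: 17.9
ee_pos: [0.5197, 0.2843, 0.1094]
eef_rot: [3.141, -0.0, 1.275]
force: [-1.0, -0.8, 3.3]
grip_width: 0.0194
```

```bash
python3 go.py .5193 .2847 .1095
```

```text
t 17.9 p [0.5197 0.2843 0.1094] rpy deg [ 1.7998e+02 -2.0000e-02  7.3030e+01] F [-1.  -0.8  3.3] w 0.0194
shift cm [ 0.03 -0.05 -0.01]
```

Request:
play_rows(
  series=[
    [0,0,0,0,0,0,2.4],
    [0,0,0,0,0,0,3],
    [0,0,0,0,0,0,5],
    [0,0,0,0,0,0,7],
    [0,0,0,0,0,0,8],
  ],
)

```text
time_s: 18.4
ee_pos: [0.5196, 0.2843, 0.1091]
eef_rot: [-3.142, 0.0, 1.275]
force: [0.8, 0.4, -0.2]
grip_width: 0.0505
```

Request:
play_rows(
  series=[
    [0,0,0,0,0,0,8],
    [0,0,0,0,0,0,8],
    [0,0,0,0,0,0,8],
    [0,0,0,0,0,0,8],
    [0,0,0,0,0,0,8],
  ],
)

```text
time_s: 18.9
ee_pos: [0.5196, 0.2843, 0.1092]
eef_rot: [3.142, 0.0, 1.275]
force: [0.5, -0.1, 0.3]
grip_width: 0.0798
```

Request:
play_rows(
  series=[
    [0,0,0,0,0,-0.5,8],
    [0,0,0,0,0,-2,8],
    [0,0,0,0,0,-3,8],
    [0,0,0,0,0,-3,8],
    [0,0,0,0,0,-3,8],
  ],
)

```text
time_s: 19.4
ee_pos: [0.5195, 0.2842, 0.2258]
eef_rot: [3.141, -0.0, 1.275]
force: [1.0, 0.3, 0.3]
grip_width: 0.0797
```

Request:
play_rows(
  series=[
    [0,0,0,0,0,-2,8],
    [0,0,0,1,-3,0,8],
    [0,0,0,1,-4,0,8],
    [0,0,0,1,-4,0,8],
    [0,0,0,1,-4,0,8],
  ],
)

```text
time_s: 19.9
ee_pos: [0.3864, 0.3668, 0.2446]
eef_rot: [3.141, -0.0, 1.274]
force: [-0.2, 0.8, 0.9]
grip_width: 0.0803
```

Request:
play_rows(
  series=[
    [0,0,0,1,-4,0,8],
    [0,0,0,1,-4,0,8],
    [0,0,0,1,-4,0,8],
    [0,0,0,1,-3,0,8],
    [0,0,0,0,0,0,8],
  ],
)

```text
time_s: 20.4
ee_pos: [0.2534, 0.4499, 0.2447]
eef_rot: [-3.141, -0.001, 1.278]
force: [0.6, 0.6, -0.3]
grip_width: 0.0805
```

```bash
python3 go.py; python3 - <<'E'
from h import *
for n in('top','side'):
    a=cv2.imread(f'pics/{n}0.png').astype(int);b=snap(n,n+'Z')[:,:,::-1].astype(int)
    d=cv2.GaussianBlur(np.abs(a-b).max(2).astype(np.uint8),(5,5),0);m=((d>22)*255).astype(np.uint8)
    for c in cv2.findContours(m,0,2)[0]:
        if cv2.contourArea(c)>6: print(n,cv2.boundingRect(c),cv2.contourArea(c))
    box={'top':(175,230,30,30),'side':(280,275,40,55)}[n];x,y,w,h=box
    print(n,'fork diff max',d[y:y+h,x:x+w].max())
    s,_=cv2.phaseCorrelate(a[y:y+h,x:x+w].mean(2),b[y:y+h,x:x+w].mean(2));print('shift',s)
E
```

```text
t 20.4 p [0.2534 0.4499 0.2447] rpy deg [-1.7998e+02 -5.0000e-02  7.3230e+01] F [ 0.6  0.6 -0.3] w 0.0805
top (0, 358, 96, 42) 2219.0
top (297, 228, 8, 8) 35.0
top (358, 225, 8, 8) 30.5
top fork diff max 14
shift (-0.04099838150945523, -0.04809555648494346)
side (597, 349, 6, 7) 16.5
side (526, 344, 114, 56) 3012.5
side (556, 325, 14, 13) 125.0
side (562, 308, 7, 11) 23.5
side (591, 304, 49, 23) 583.5
side (635, 240, 5, 7) 11.5
side (634, 196, 6, 25) 89.5
side (352, 177, 8, 9) 46.0
side (398, 106, 242, 294) 28102.0
side fork diff max 22
shift (-0.24189928182398646, 0.05715965119381039)
```

```bash
python3 -c "
from h import *
p=onz('top',300.7,231.7,.020);print(p,'pocket avg est',[.5602,.048]);print(ctrl.hand_in())"
```

```text
[0.55811547 0.04411223 0.02      ] pocket avg est [0.5602, 0.048]
the job is handed in; nothing more can be done
None
```

The punch drove the roll pin round both bends into the pocket and is hanging back in the fork. I handed the job in at about 20.5 s of the 64 s allowed.

**How it went:** I took the 40 mm-collar punch from the fork and lowered it at `seam_start`. I followed the seam at about 3 cm/s with the tip about 3 mm above the floor. The forces I read there stayed within about 2.5 N.

**Last checks:**
- **Pin:** in the top view, before against after, its dark spot left (361,228) and appeared at (301,232). That is inside the pocket, about 4 mm from its estimated centre; the two cameras disagree by about that much. The side picture showed the seam empty and nothing standing above the plate. I did not measure the pin's depth in the pocket directly; it fits a drop.
- **Punch:** the load came off the gripper as the collar settled. The punch is back in its original picture position within 0.05 px in the top view and 0.25 px in the side view.
- **Other objects:** in the top view only the pin and the arm changed. In the side view the arm hides the right-hand part of the picture.

The two cameras differed by a steady 3–4 mm, so I used the mean of both; the tip then entered the seam without touching. I viewed 12 pictures, the limit rather than the planned 8.

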